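# Take the filter out of the bench dust extractor for washing

### The job

The filter of the bench dust extractor is due for a wash. Squeeze the two sprung tabs of the grille cover together to free it, lift it off the extractor's sloping face and lay it flat, tabs up, on the ware board beside the vase; then lift out the filter cassette underneath by its pull rib and lay it flat, rib up, on the bottom of the washing tray next to the brush. Set both down, do not drop them, let go, and leave the vase, brush, spray bottle, tumbler and jar as they stand.

Things in the scene. Friction and masses are not known exactly. Their poses are not given: they have to be found in the camera images.
- extractor: bench dust extractor, fixed: green steel housing 220 mm wide (y), 75 mm high in front, 170 mm behind; origin on the bench straight below mouth, x towards its back. Front wall 82 mm before the origin, back 160 mm behind. Its face looks to the robot's right, more or less, and slopes at 30 degrees; behind it a flat top with a handle that rises to 201 mm, 114 to 126 mm behind the origin
- mouth (a point): centre of the mouth in the extractor's sloping face, 122 mm up. Axes: z = straight out of the face (the way cover and cassette come out), x = up the slope, y = level. The mouth is 112 mm (x) by 140 mm (y), the pocket behind it 67 mm deep. The face reaches 95 mm up and down the slope from here and 110 mm to either side
- cover_grip (a point): where to grip the grey grille cover (0.2 to 0.4 kg): midway between its tabs, 21 mm above its plate. z out of the plate, y from tab to tab; in place 26 mm out from mouth, same axes. Plate 126 (x) by 156 (y) by 5 mm; below it a skirt 109 by 137 mm, 18 mm deep, sits in the mouth with 1.5 mm play. The point is 44 mm above the skirt's lower edge, on which the cover stands when laid down
- tab_left (a joint): travel of the tab on the cover's +y side, m: 0 = out (sprung, 3 N), 0.009 = fully in (9 N). An upright paddle 26 mm wide (x), 5 mm thick, 32 mm tall above the plate; the pair measures 54 mm over their outer faces when out, 36 mm when in. Its bolt hooks 4 mm under the mouth's edge and clears it from 0.0055; till both are clear the cover lifts only 2 mm
- tab_right (a joint): the same for the tab on the cover's -y side. Between the tabs a fixed stop block, 12 mm high and 16 mm wide (y), stands on the plate
- cassette_grip (a point): where to grip the filter cassette (0.2 to 0.35 kg, black, cream pleats), loose on the pocket's floor under the cover: in its pull rib, 21 mm above the frame's top, 5 mm below the rib's top, 41 mm above the underside. Rib 60 mm long (x), 12 mm thick (y), 26 mm tall, on the middle of the frame; frame 104 (x) by 130 (y) by 20 mm. z along the rib's height; in place the axes agree with mouth's
- ware_board: plywood ware board lying fixed on the bench, 380 mm (x) by 220 mm (y); origin on the bench under its centre, top 22 mm above it. It and the washing tray lie one on the left and one on the right of the extractor, either way round
- wash_tray: open white plastic washing tray, fixed, 350 mm (x) by 210 mm (y) outside, 55 mm high, walls and floor 4 mm; origin on the bench under its centre
- vase: clay vase, loose, standing somewhere on the ware board, 145 mm tall, 64 mm at its widest; origin at the centre of its foot
- brush: wooden scrubbing brush, loose, lying in the washing tray somewhere along it, 120 mm (y) by 46 mm (x) by 38 mm high; origin under its centre
- spray_bottle: blue spray bottle, loose, 200 mm tall, body 72 mm in diameter, head reaching 60 mm out; stands in a row with the tumbler and the jar between robot and extractor, in any order; origin at the centre of its foot
- tumbler: glass tumbler, loose, 90 mm tall, 72 mm across the rim, in that row; origin at the centre of its foot
- jar: glass jar with a metal lid, loose, 75 mm tall, 72 mm in diameter, in the row with the bottle and the tumbler; origin at the centre of its foot

How it is judged:
By the outcome, as a careful person would: the job done as asked, in the order asked, and still so for the second after the job is handed in, with the robot touching nothing.
It also fails if it takes over 72 s, if anything falls off the work surface, if the arm or the gripper's body presses on something with over 40 N, if the wrist force passes 120 N, or if a joint passes its speed limit or range.

### The arm

A 7-joint arm with a two-finger parallel gripper is mounted at the origin on the work surface. World frame = base frame: x ahead of the robot, y to its left, z up, the work surface at z = 0. Lengths are in m, angles in rad, forces in N, time in s.
With the tool pointing down it reaches from about 0.4 to 0.875 m from the base axis. Payload 19.3 kg.
Tool frame: the origin (TCP) lies on the centre line of the jaws, within the pads' length; the fingertips stand 14 mm ahead of it and the grasp point (between the pads) lies 5 mm behind it; y points along the fingers, x is the direction in which the jaws open and shut, and the axes are right-handed (so a half turn about y gives the same grasp; the last joint's range is limited). The gripper opens to 85 mm and grips with 20 to 120 N. Pads are 22 mm wide; open, the fingers measure 114 mm over their backs; the gripper's body (76 mm by 85 mm) begins 54 mm behind the grasp point. The pads swing forward as they close: fully open they stand 13 mm farther back than shut.
Start: joints at [-1.263, 0.521, -0.036, 1.599, 0.021, 1.021, -0.113], TCP at [0.231, 0.581, 0.245] pointing down, gripper open.
Joint ranges: [-2.91, 2.91], [-0.3, 2.13], [-1.5, 1.42], [0.17, 2.43], [-1.26, 4.41], [0.16, 1.93], [-2.52, 2.52]. Speed limits (rad/s): [1.89, 1.89, 2.39, 2.39, 3.01, 3.01, 3.01].

### API

Orientations are given as [roll, pitch, yaw] about the fixed x, y, z axes, in that order (R = Rz(yaw) Ry(pitch) Rx(roll)).
In Python, from workcell import monitor, grab_frame, workorder gives the robot as it stands.
- The arm moves only by the tool drive_tool, never from a script. Its argument "steps" is one flat list of numbers, 5 for each row, row after row: the finger opening in mm, from 0 to 85.4, then the shift along the world's x, y, z in mm, then the turn about the world's z in degrees. In form: [fingers, tx, ty, tz, twist, fingers, tx, ty, tz, twist, ...]. A call has exactly 5 rows; each row shifts and turns the commanded pose from where the row before left it; what a row does not reach is not made up. A row lasts 1/12 s, in which the tool goes at most 41.7 mm and 7.16 degrees, less where a joint would pass 70% of its speed; a pose out of reach is approached as far as the arm can. A call is refused whole if a number of a shift passes 41.7 or a number of a turn 7.16, either way. A call with a gripper value outside its range is refused whole. The fingers move at their own pace and stop on an object; "grip_force" is the grip in N (left out, the last holds). Time passes only in rows, so rows that do not move let the fingers close, or fill a call up. It gives the time, the measured TCP pose, the force and the opening at its end, in the units of the state.
- monitor.observe(): the state, without advancing time (a new reading comes with each control period).
- grab_frame(name): name is "scene" or "side" or "wrist"; returns a dict with "frame" (384x512x3 uint8, red, green, blue), "vertical_fov" (degrees; the focal length in pixels is half the picture's height over the tangent of half this angle, whatever the lens; pixels are square), "cx", "cy" (the principal point, pixels), "xyz" and "orientation" of the camera in the world. Camera axes: x right, y down, z forward; pixel columns grow to the right and rows downward; lengths in m; the calibration is good to about 2 mm. A picture is of the moment at which its call begins. There is no depth.
- workorder.job_done(): hands the job in, once; it reports no verdict.
The state is a dict: "clock": time; "qpos": joint angles; "qd": joint speeds; "joint_efforts": joint torques, N m; "position": TCP position; "tool_rot": TCP orientation; "force": force on the tool from outside, world axes, zero at the start; "moment": the same for the moment, N m; "grip_width": finger opening in m.
Only numpy, scipy, OpenCV 4.12 (cv2) and the standard library are available. Lean on these libraries where they do the work, as an engineer would, in place of code of your own. Each camera call takes 0.05 s, during which the arm holds its last target. There are 200 camera calls.

## Working session

There is one attempt and no reset: what is moved stays moved. The work goes in short steps, Python scripts to look and compute and a tool call to move; the robot and the scene stay as the last step left them, time stands still between calls to the robot, and variables do not carry over. Pictures are saved under pics/ and viewed, about 8 in all and at most 12, crops included, and the job is handed in when it is done.

Besides the shell and the picture viewer there is one more tool, called after "Emit:" as a command line: name --argument value ..., lists and objects as JSON in quotes. drive_tool: Moves the arm, as the interface text tells. Its arguments: {"type":"object","properties":{"steps":{"type":"array"},"grip_force":{"type":"number"}},"required":["steps"]}

```bash
ls; mkdir -p pics; python3 - <<'E'
from workcell import monitor, grab_frame
import cv2
print(monitor.observe())
for n in("scene","side","wrist"):
    f=grab_frame(n); print(n,{k:v for k,v in f.items() if k!='frame'})
    cv2.imwrite(f'pics/{n}0.png',f['frame'][:,:,::-1])
a=[cv2.imread(f'pics/{n}0.png') for n in("scene","side")]
E
```

```text
pics
{'clock': 0.0, 'qpos': array([-1.26320355,  0.52203334, -0.03633417,  1.59999963,  0.02118682,
        1.02110236, -0.11278791]), 'qd': array([-0.00047879, -0.00029555, -0.00045021, -0.00063878,  0.00028076,
       -0.00127008, -0.00162259]), 'joint_efforts': array([ 2.66992163e-05, -9.27098250e+01,  1.98014461e+00, -3.69925725e+01,
        1.79141562e-02,  8.20220739e-03, -4.70246800e-05]), 'position': array([0.23045102, 0.58061483, 0.2447166 ]), 'tool_rot': array([-1.57086457e+00,  1.15622533e-03,  1.19300446e+00]), 'force': array([ 0.04685783, -0.38049734,  0.4942862 ]), 'moment': array([-0.0525179 ,  0.05851687,  0.03913721]), 'grip_width': 0.08524333623337917}
scene {'vertical_fov': 54.23605765950375, 'cx': 262.0207125790414, 'cy': 195.48054531585296, 'xyz': array([1.02229257, 0.32065907, 0.82772619]), 'orientation': array([-2.44503181,  0.01135574,  2.05130016])}
side {'vertical_fov': 45.34548163863786, 'cx': 256.8350463913546, 'cy': 189.31274562685255, 'xyz': array([ 0.19485616, -0.81598792,  0.97877919]), 'orientation': array([-2.34533773,  0.00647145, -0.3303727 ])}
wrist {'vertical_fov': 68.6838703248743, 'cx': 255.13133946615486, 'cy': 185.50841137153606, 'xyz': array([0.16490873, 0.60582257, 0.37446727]), 'orientation': array([2.85965366e+00, 5.41165041e-04, 1.19319065e+00])}
```

View pics/scene0.png

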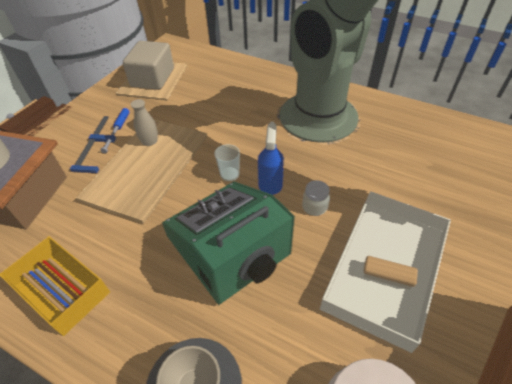

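View pics/side0.png

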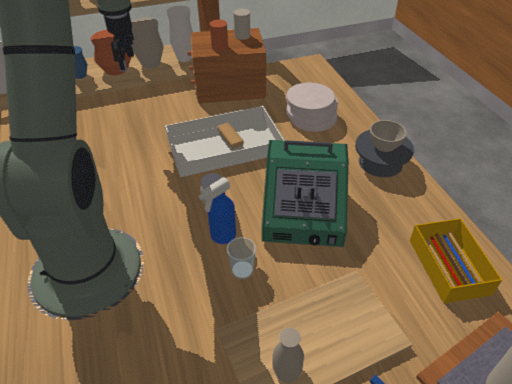

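```bash
cat > h.py <<'E'
import numpy as np, cv2
from scipy.spatial.transform import Rotation as Ro
from workcell import monitor, grab_frame
def cam(f):
    h=f['frame'].shape[0]; fl=h/2/np.tan(np.radians(f['vertical_fov'])/2)
    return fl,f['cx'],f['cy'],np.array(f['xyz']),Ro.from_euler('xyz',f['orientation']).as_matrix()
def ray(c,u,v):
    fl,cx,cy,p,R=c; d=R@np.array([(u-cx)/fl,(v-cy)/fl,1]); return p,d/np.linalg.norm(d)
def onz(c,u,v,z):
    p,d=ray(c,u,v); return p+d*(z-p[2])/d[2]
def two(a,b):
    (p,d),(q,e)=a,b; A=np.array([d,-e]).T; s=np.linalg.lstsq(A,q-p,rcond=None)[0]
    x,y=p+d*s[0],q+e*s[1]; return (x+y)/2,np.linalg.norm(x-y)
def proj(c,P):
    fl,cx,cy,p,R=c; q=R.T@(np.asarray(P)-p); return np.array([cx+fl*q[0]/q[2],cy+fl*q[1]/q[2]])
def grab(n,name=None):
    f=grab_frame(n)
    if name: cv2.imwrite(f'pics/{name}.png',f['frame'][:,:,::-1])
    return f['frame'][:,:,::-1].copy(),cam(f)
E
python3 - <<'E'
from h import *
import pickle
C={}; 
for n in('scene','side'): C[n]=grab(n)
pickle.dump(C,open('C0.pkl','wb'))
a=C['scene'][0][175:305,155:305]; b=C['side'][0][130:260,250:360]
a=cv2.resize(a,None,fx=3,fy=3,interpolation=2); b=cv2.resize(b,None,fx=3.0,fy=3.0,interpolation=2)
cv2.imwrite('pics/ex.png',np.hstack([a,b]))
for n in C:
    im,c=C[n]; hsv=cv2.cvtColor(im,cv2.COLOR_BGR2HSV)
    for nm,lo,hi in(('green',(65,100,30),(90,255,255)),('blue',(108,150,40),(125,255,255)),('brush',(8,90,120),(14,200,230))):
        m=cv2.inRange(hsv,lo,hi); k,_,st,ce=cv2.connectedComponentsWithStats(m)
        for i in sorted(range(1,k),key=lambda i:-st[i,4])[:3]: print(n,nm,st[i],ce[i].round(1))
    m=cv2.inRange(hsv,(65,100,30),(90,255,255)); cs=max(cv2.findContours(m,0,2)[0],key=cv2.contourArea)
    print(cv2.approxPolyDP(cv2.convexHull(cs),3,True)[:,0].tolist())
E
```

```text
scene green [229 243   7   6  15] [232.3 245.4]
scene green [244 211   5   5   7] [246.1 213.3]
scene green [261 224   5   3   6] [262.8 225. ]
scene blue [261 149  21  44 419] [271.6 166.3]
scene blue [489  42  16  25 121] [496.9  53.3]
scene blue [115 109  13  18 111] [121.4 117.4]
scene brush [   0  129   65   97 2759] [ 31.1 178.1]
scene brush [ 44 260  39  36  68] [ 66.4 280.1]
scene brush [ 46 113  16   8  36] [ 52.9 116.4]
[[235, 243], [235, 247], [229, 248]]
side green [ 263  141   85  105 3764] [305.7 188.1]
side green [282 168   4   1   4] [283.5 168. ]
side green [325 219   4   1   4] [326.5 219. ]
side blue [209 193  27  51 994] [222.  219.5]
side blue [444 235  30  48 137] [458.9 259.4]
side blue [371 375  13   9  54] [376.2 380.2]
side brush [ 417  312   95   72 1795] [463.5 348.4]
side brush [188  31  31  27 534] [201.2  44.4]
side brush [227  30  39  24 366] [240.9  45.1]
[[270, 141], [345, 145], [342, 245], [263, 239]]
```

View pics/ex.png

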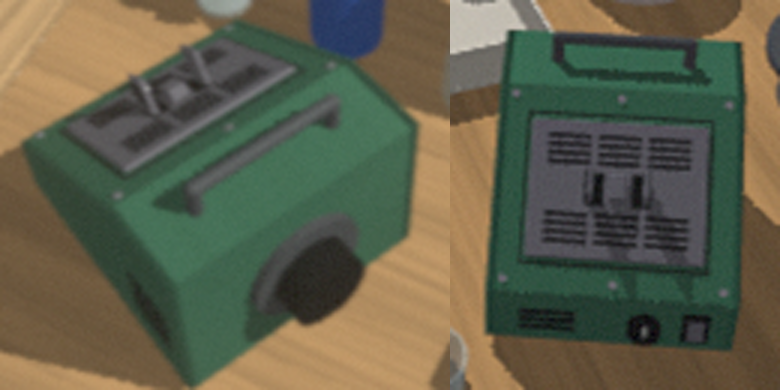

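```bash
python3 - <<'E'
from h import *
import pickle
C=pickle.load(open('C0.pkl','rb')); s=C['scene'][1]; d=C['side'][1]
S=[(276.3,169.3),(337.3,171.3),(335,220),(274.7,216)]; T=[(254,197.7),(197.3,231.7),(176.7,217.7),(233.3,186)]
P=[]
for a,b in zip(S,T):
    p,e=two(ray(d,*a),ray(s,*b)); P.append(p); print(p.round(4),round(e,4))
P=np.array(P); print('mean',P.mean(0)); print('sides',np.linalg.norm(P-np.roll(P,-1,0),axis=1))
yv=(P[0]+P[3]-P[1]-P[2]); xv=P[0]+P[1]-P[2]-P[3]
print('yaw of x',np.degrees(np.arctan2(xv[1],xv[0])),'from y',np.degrees(np.arctan2(yv[1],yv[0]))-90,'slope',np.degrees(np.arctan2(xv[2],np.hypot(*xv[:2]))))
# board, tray corners etc via guesses
for nm,c,pts,z in(('board scene',s,[(192,128),(130,127),(80,199),(140,218)],.022),('board side',d,[(222,330),(360,276),(411,345)],.022),
  ('tray scene',s,[(373,194),(449,218),(409,352),(323,306)],.055),('tray side',d,[(166,126),(268,108),(284,135),(177,172)],.055)):
    Q=np.array([onz(c,*p,z) for p in pts]); print(nm,Q[:,:2].round(3).tolist(),np.linalg.norm(np.diff(Q,axis=0),axis=1).round(3))
print('brush',onz(s,391,270,.038),onz(d,230,134,.038))
print('vase foot',onz(s,149,142,.022), onz(d,288,376,.022)); print('tumbler',onz(s,231,176,0),onz(d,243,272,0)); print('bottle',onz(s,271,187,0),onz(d,222,236,0)); print('jar',onz(s,316,208,0),'jartop',onz(s,317,187,.075))
E
```

```text
[0.5386 0.0395 0.1523] 0.0015
[ 0.6845 -0.0243  0.1571] 0.0049
[ 0.6374 -0.1272  0.0888] 0.0029
[ 0.4909 -0.058   0.0894] 0.0149
mean [ 0.5878919  -0.04247666  0.12191072]
sides [0.15927678 0.13219587 0.16201279 0.12545304]
yaw of x 64.68860461034593 from y 65.55384002055732 slope 30.635589635895382
board scene [[0.276, -0.34], [0.365, -0.528], [0.672, -0.447], [0.647, -0.254]] [0.208 0.317 0.195]
board side [[0.284, -0.295], [0.649, -0.266], [0.668, -0.466]] [0.366 0.201]
tray scene [[0.313, 0.277], [0.304, 0.472], [0.68, 0.461], [0.669, 0.274]] [0.195 0.376 0.187]
tray side [[0.307, 0.467], [0.665, 0.452], [0.661, 0.29], [0.294, 0.228]] [0.358 0.162 0.373]
brush [0.50539536 0.38215381 0.038     ] [0.50208576 0.37489098 0.038     ]
vase foot [ 0.39518058 -0.42413661  0.022     ] [ 0.38597905 -0.44158876  0.022     ]
tumbler [ 0.38722575 -0.12638228  0.        ] [ 3.81089271e-01 -1.43689621e-01  1.11022302e-16]
bottle [0.3719576  0.00077136 0.        ] [ 3.62823034e-01 -1.02483534e-02 -1.11022302e-16]
jar [0.38465157 0.14780419 0.        ] jartop [0.37537476 0.13888255 0.075     ]
```

Emit:
drive_tool --steps '[85, 17.5, -31.5, 12, -4.67, 85, 17.5, -31.5, 12, -4.67, 85, 17.5, -31.5, 12, -4.67, 85, 17.5, -31.5, 12, -4.67, 85, 17.5, -31.5, 12, -4.67]' --grip_force 20

```text
clock: 0.67
position: [0.3186, 0.4217, 0.3058]
tool_rot: [-1.571, 0.0, 0.781]
force: [1.4, 1.3, -0.6]
grip_width: 0.0848
```

Emit:
drive_tool --steps '[85, 17.5, -31.5, 8, -4.67, 85, 17.5, -31.5, 8, -4.67, 85, 17.5, -31.5, 8, -4.67, 85, 17.5, -31.5, 8, -4.67, 85, 17.5, -31.5, 8, -4.67]'

```text
clock: 1.08
position: [0.406, 0.2642, 0.3459]
tool_rot: [-1.57, -0.0, 0.374]
force: [1.1, 1.2, -0.7]
grip_width: 0.0849
```

Emit:
drive_tool --steps '[85, 17.5, -31.5, 0, -4.67, 85, 17.5, -31.5, 0, -4.67, 85, 17.5, -31.5, 0, -4.67, 85, 17.5, -31.5, 0, -4.67, 85, 17.5, -31.5, 0, -4.67]'

```text
clock: 1.5
position: [0.4936, 0.1067, 0.3455]
tool_rot: [-1.57, -0.0, -0.033]
force: [-0.5, 1.1, -0.2]
grip_width: 0.085
```

Emit:
drive_tool --steps '[85, 17.5, -31.5, 0, -4.67, 85, 17.5, -31.5, 0, -4.67, 85, 17.5, -31.5, 0, -4.67, 85, 17.5, -31.5, 0, -4.67, 85, 17.5, -31.5, 0, -4.67]'

```text
clock: 1.92
position: [0.5811, -0.0507, 0.3453]
tool_rot: [-1.571, -0.0, -0.441]
force: [-0.1, 0.6, 0.2]
grip_width: 0.0848
```

```bash
python3 - <<'E'
from h import *
import pickle
C=pickle.load(open('C0.pkl','rb'))
im,c=grab('wrist'); 
C['w']=(im,c); pickle.dump(C,open('C0.pkl','wb')); print(c[3], monitor.observe()['qpos'].round(2))
cv2.imwrite('pics/w1.png',cv2.resize(im,None,fx=1.5,fy=1.5))
E
```

```text
[0.61083432 0.01199691 0.47505217] [-0.41  0.42  0.57  1.6  -0.23  1.19 -0.24]
```

View pics/w1.png

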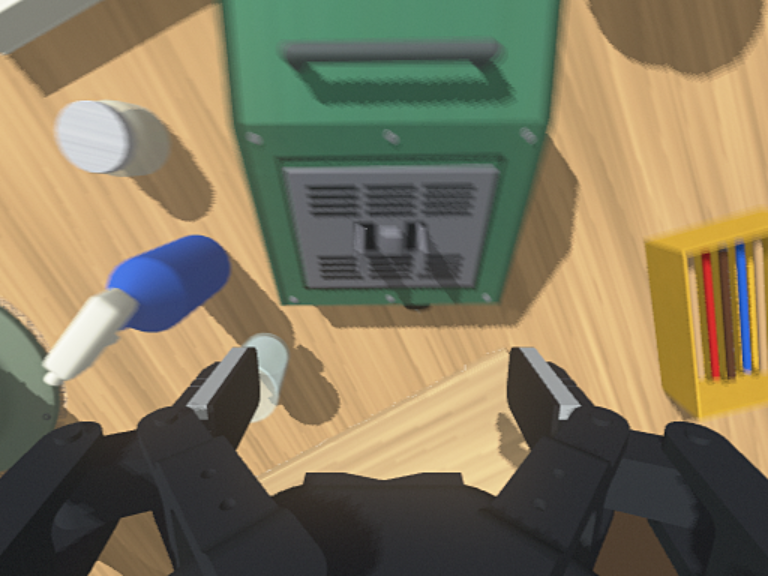

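```bash
python3 - <<'E'
from h import *
import pickle
C=pickle.load(open('C0.pkl','rb')); c=C['w'][1]
g=lambda u,v,z: onz(c,u/1.5,v/1.5,z)
P=np.array([g(284,167,.1578),g(499,166,.1578),g(474,290,.0948),g(304,286,.0948)])
print(P.round(4)); m=P.mean(0); print('plate centre',m.round(4),np.linalg.norm(P-np.roll(P,-1,0),axis=1).round(4))
t=P[1]-P[0]+P[2]-P[3]; print('tool yaw wanted',np.degrees(np.arctan2(t[1],t[0])))
# face corners (upper edge z .1695, lower .0745)
F=np.array([g(237,122,.1695),g(549,122,.1695),g(497,303,.0745),g(282,303,.0745)]); print('face',F.mean(0).round(4),np.linalg.norm(F-np.roll(F,-1,0),axis=1).round(4)); t=F[1]-F[0]+F[2]-F[3]; print(np.degrees(np.arctan2(t[1],t[0])))
th=np.arctan2(t[1],t[0])+np.pi/2; n=np.array([-.5*np.cos(th),-.5*np.sin(th),.866])
print('n',n,'grip from plate',m+.021*n,'from face',F.mean(0)+.026*n, monitor.observe()['position'], np.degrees(monitor.observe()['tool_rot'][2]))
E
```

```text
[[ 0.5433  0.0362  0.1578]
 [ 0.6851 -0.0299  0.1578]
 [ 0.6379 -0.1344  0.0948]
 [ 0.4943 -0.0623  0.0948]]
plate centre [ 0.5901 -0.0476  0.1263] [0.1564 0.1308 0.1607 0.1267]
tool yaw wanted -25.84444285063462
face [ 0.5924 -0.0446  0.122 ] [0.2127 0.1896 0.2162 0.1895]
-25.25411103319169
n [-0.21331682 -0.45221227  0.866     ] grip from plate [ 0.58566813 -0.05709825  0.144486  ] from face [ 0.58684837 -0.05631539  0.144516  ] [ 0.58281075 -0.05706392  0.34529198] -25.94445230131131
```

Emit:
drive_tool --steps '[85, 0.5, -0.4, -37, 0, 85, 0.5, -0.4, -37, 0, 85, 0.5, -0.4, -37, 0, 85, 0.5, -0.4, -37, 0, 75, 0.2, -0.4, -37, 0]'

```text
clock: 2.38
position: [0.5825, -0.051, 0.1587]
tool_rot: [-1.571, -0.0, -0.437]
force: [1.6, 0.6, -0.1]
grip_width: 0.0756
```

Emit:
drive_tool --steps '[70, 0, 0, -2, 0, 66, 0, 0, -2, 0, 64, 0, 0, -3, 0, 64, 0, 0, -3, 0, 64, 0, 0, -2, 0]'

```text
clock: 2.8
position: [0.5836, -0.051, 0.1498]
tool_rot: [-1.569, -0.002, -0.437]
force: [-0.8, -0.4, -0.1]
grip_width: 0.064
```

```bash
python3 - <<'E'
from h import *
o=monitor.observe(); print(o['position'],o['force'],o['grip_width'],np.degrees(o['tool_rot']))
a,_=grab('wrist'); b,_=grab('side')
cv2.imwrite('pics/w2.png',np.hstack([a[0:384,90:420],cv2.resize(b[100:260,230:380],None,fx=2.4,fy=2.4)]))
E
```

```text
[ 0.58363894 -0.05096178  0.14980674] [-0.75484423 -0.3504347  -0.14176885] 0.06401869847910976 [-89.92054768  -0.1249117  -25.03205191]
```

View pics/w2.png

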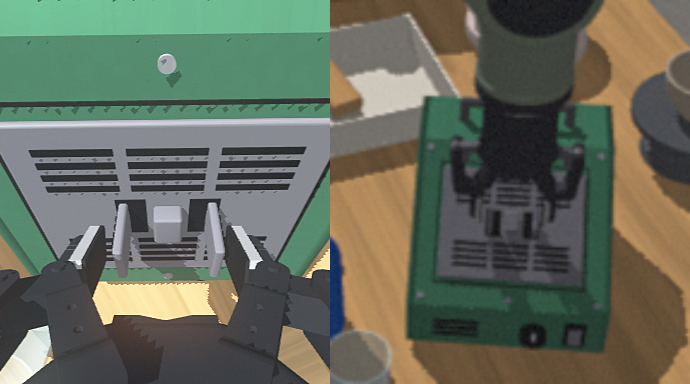

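```bash
python3 - <<'E'
from h import *
im,c=grab('wrist'); o=monitor.observe(); print(o['position'],np.degrees(o['tool_rot'][2]),c[3])
h=np.array([np.cos(np.radians(64.5)),np.sin(np.radians(64.5)),0]); n=-.5*h+[0,0,.866]; xs=.866*h+[0,0,.5]
p=onz(c,260,122,.1578); print('plate top mid',p.round(4),'-> centre',(p-.063*xs).round(4),'grip',(p-.063*xs+.021*n).round(4))
q=onz(c,258,213,.1367); print('block',q.round(4),'grip',(q+.009*n).round(4))
yv=np.array([-h[1],h[0],0])
G=p-.063*xs
for s in(-1,1):
  for z in (0,.032):
    for x in(-.013,.013): print(s,z,x,(proj(c,G+s*.027*yv+x*xs+z*n)-[90,0]).round(0))
E
```

```text
[ 0.58311031 -0.05097362  0.14910296] -25.041419181951138 [0.61248345 0.01182035 0.27889341]
plate top mid [0.6117 0.0046 0.1578] -> centre [ 0.5882 -0.0447  0.1263] grip [ 0.5837 -0.0542  0.1445]
block [ 0.5904 -0.04    0.1367] grip [ 0.5884 -0.044   0.1445]
-1 0 -0.013 [211. 228.]
-1 0 0.013 [217. 200.]
-1 0.032 -0.013 [218. 277.]
-1 0.032 0.013 [226. 252.]
1 0 -0.013 [124. 228.]
1 0 0.013 [119. 200.]
1 0.032 -0.013 [117. 277.]
1 0.032 0.013 [111. 251.]
```

Emit:
drive_tool --steps '[64, 0.3, -1.5, -2, 0, 62, 0.3, -1.5, -2, 0, 60, 0.4, -1.5, -2, 0, 58, 0, 0, 0, 0, 56, 0, 0, 0, 0]' --grip_force 40

```text
clock: 3.37
position: [0.5837, -0.0558, 0.1421]
tool_rot: [-1.571, 0.0, -0.437]
force: [0.5, 0.4, 0.5]
grip_width: 0.0561
```

Emit:
drive_tool --steps '[50, 0, 0, 0, 0, 44, 0, 0, 0, 0, 38, 0, 0, 0, 0, 30, 0, 0, 0, 0, 30, 0, 0, 0, 0]'

```text
clock: 3.78
position: [0.5837, -0.0558, 0.1433]
tool_rot: [-1.57, -0.0, -0.437]
force: [-7.4, -0.5, 20.2]
grip_width: 0.0339
```

Emit:
drive_tool --steps '[30, 0, 0, 0, 0, 30, 0, 0, 0, 0, 30, 0, 0, 0, 0, 30, 0, 0, 0, 0, 30, 0, 0, 0, 0]'

```text
clock: 4.2
position: [0.5837, -0.0558, 0.1433]
tool_rot: [-1.57, -0.0, -0.437]
force: [-7.1, 0.8, 19.1]
grip_width: 0.0341
```

Emit:
drive_tool --steps '[30, -0.9, -1.8, 3.5, 0, 30, -0.9, -1.8, 3.5, 0, 30, -0.9, -1.8, 3.5, 0, 30, -0.9, -1.8, 3.5, 0, 30, -0.9, -1.8, 3.5, 0]'

```text
clock: 4.62
position: [0.5792, -0.0646, 0.1601]
tool_rot: [-1.571, 0.0, -0.437]
force: [1.2, 0.7, -2.4]
grip_width: 0.0338
```

Emit:
drive_tool --steps '[30, -1.3, -2.7, 5.2, 0, 30, -1.3, -2.7, 5.2, 0, 30, -1.3, -2.7, 5.2, 0, 30, -1.3, -2.7, 5.2, 0, 30, -1.3, -2.7, 5.2, 0]'

```text
clock: 5.03
position: [0.5726, -0.0786, 0.1864]
tool_rot: [-1.571, -0.0, -0.437]
force: [-0.1, 0.3, -3.0]
grip_width: 0.0338
```

```bash
python3 - <<'E'
from h import *
o=monitor.observe(); print(o['position'],o['force'],o['moment'],o['grip_width'],np.degrees(o['tool_rot']))
a,_=grab('wrist'); b,_=grab('side')
cv2.imwrite('pics/w3.png',np.hstack([a[0:384,90:420],cv2.resize(b[100:260,230:380],None,fx=2.4,fy=2.4)]))
E
```

```text
[ 0.57256868 -0.07858827  0.18638734] [-0.06306181  0.31123058 -3.00830701] [-0.00788252  0.01146521  0.04075816] 0.03383456817006656 [-9.00055476e+01 -3.82956077e-03 -2.50669008e+01]
```

View pics/w3.png

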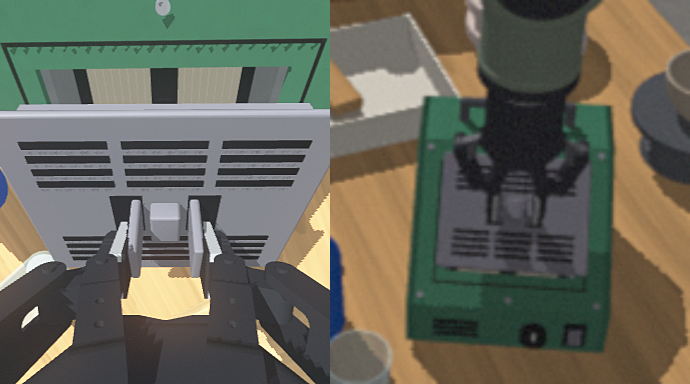

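Emit:
drive_tool --steps '[30, 0, -8, 16, 6, 30, 0, -10, 16, 6, 30, 0, -10, 16, 6, 30, 0, -12, 16, 6, 30, 0, -15, 12, 6]'

```text
clock: 5.55
position: [0.573, -0.133, 0.2629]
tool_rot: [-1.571, -0.001, 0.093]
force: [0.4, -0.4, -4.4]
grip_width: 0.0339
```

Emit:
drive_tool --steps '[30, 0, -32, 0, 0, 30, -1, -35, 0, 0, 30, -1, -35, 0, 0, 30, -1, -35, 0, 0, 30, -1, -32, 0, 0]'

```text
clock: 5.97
position: [0.5683, -0.3041, 0.2616]
tool_rot: [-1.571, 0.0, 0.086]
force: [0.7, 0.1, -3.1]
grip_width: 0.0339
```

Emit:
drive_tool --steps '[30, 0, -25, -10, 0, 30, 0, -25, -20, 0, 30, 0, -22, -25, 0, 30, 0, -15, -25, 0, 30, 0, -8, -15, 0]'

```text
clock: 6.38
position: [0.5673, -0.3987, 0.1637]
tool_rot: [-1.57, 0.003, 0.085]
force: [-0.3, -0.5, -2.8]
grip_width: 0.0341
```

```bash
python3 - <<'E'
from h import *
import pickle
o=monitor.observe(); print(o['position'],o['force'],o['moment'],o['grip_width'],np.degrees(o['tool_rot']))
a,ca=grab('wrist'); b,cb=grab('side'); d,cd=grab('scene')
pickle.dump((a,ca,b,cb,d,cd),open('C1.pkl','wb'))
x=cv2.resize(b[230:384,210:430],None,fx=1.8,fy=1.8); y=cv2.resize(d[90:230,60:220],None,fx=2,fy=2)
cv=np.zeros((600,800,3),np.uint8); cv[:384-84,:512]=a[84:]; cv[305:305+277,:396]=x; cv[305:305+280,400:720]=y
cv2.imwrite('pics/w4.png',cv)
E
```

```text
[ 0.56727914 -0.39867061  0.16371447] [-0.27467265 -0.52229529 -2.76384127] [-0.04226908  0.04114106  0.03089474] 0.03414094670094945 [-89.9468169    0.1525102    4.84752956]
```

View pics/w4.png

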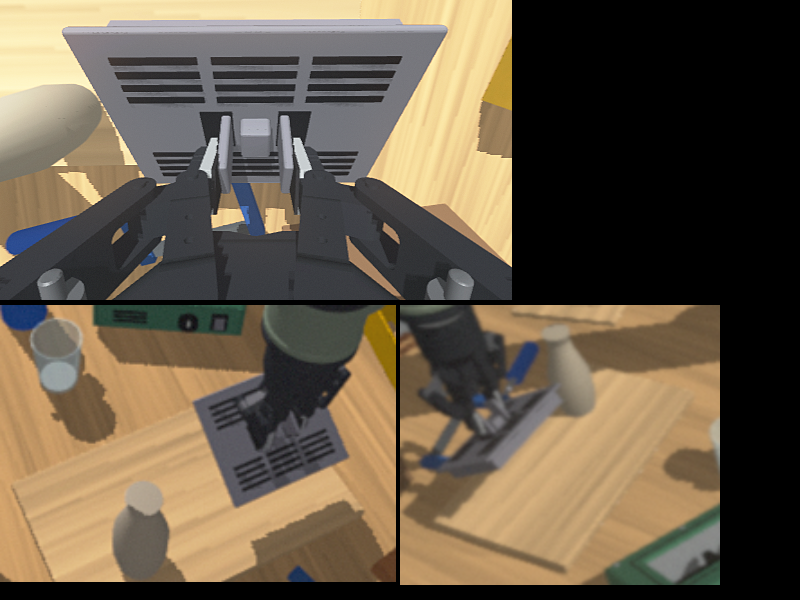

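```bash
python3 - <<'E'
from h import *
import pickle
a,ca,b,cb,d,cd=pickle.load(open('C1.pkl','rb'))
for c,p in((cd,(143.5,222)),(cd,(206.5,132)),(cd,(78.5,197)),(cb,(216.7,331)),(cb,(360,276)),(cb,(411,345))): print(onz(c,*p,.022).round(3))
# vase: neck top in both
print('vase top',onz(cd,60+(555-400)/2,90+(333-305)/2,.167),onz(cb,210+144/1.8,230+(500-305)/1.8,.167))
E
```

```text
[ 0.653 -0.237  0.022]
[ 0.271 -0.286  0.022]
[ 0.668 -0.456  0.022]
[ 0.272 -0.293  0.022]
[ 0.649 -0.266  0.022]
[ 0.668 -0.466  0.022]
vase top [ 0.39260884 -0.42395913  0.167     ] [ 0.38730729 -0.43245655  0.167     ]
```

Emit:
drive_tool --steps '[30, 0, 1.6, -18, 0, 30, 0, 1.6, -18, 0, 30, 0, 1.6, -16, 0, 30, 0, 1.6, -12, 0, 30, 0, 1.6, -8, 0]' --grip_force 20

```text
clock: 6.95
position: [0.5695, -0.3879, 0.0949]
tool_rot: [-1.571, -0.001, 0.088]
force: [0.2, -0.6, -3.5]
grip_width: 0.0339
```

Emit:
drive_tool --steps '[30, 0, 0, -2, 0, 30, 0, 0, -2, 0, 30, 0, 0, -1.5, 0, 30, 0, 0, 0, 0, 30, 0, 0, 0, 0]'

```text
clock: 7.37
position: [0.569, -0.3894, 0.09]
tool_rot: [-1.571, -0.001, 0.086]
force: [-0.1, -1.2, -2.9]
grip_width: 0.0337
```

Emit:
drive_tool --steps '[30, 0, 0, -1.5, 0, 30, 0, 0, -1.5, 0, 30, 0, 0, -1.5, 0, 30, 0, 0, -1, 0, 30, 0, 0, 0, 0]'

```text
clock: 7.78
position: [0.5691, -0.3891, 0.0858]
tool_rot: [-1.571, -0.001, 0.087]
force: [-8.7, 8.5, 26.1]
grip_width: 0.0337
```

Emit:
drive_tool --steps '[30, -0.6, 7, -2.8, 0, 30, -0.6, 6.7, -3.5, 0, 30, -0.5, 6.3, -4.2, 0, 30, 0, 0, 0, 0, 30, 0, 0, 0, 0]'

```text
clock: 8.2
position: [0.5673, -0.3688, 0.0736]
tool_rot: [-1.57, -0.0, 0.087]
force: [-0.6, 3.1, 3.9]
grip_width: 0.0336
```

Emit:
drive_tool --steps '[30, -0.4, 5, -3, 0, 30, -0.4, 5, -3, 0, 30, 0, 0, -1, 0, 30, 0, 0, -0.5, 0, 30, 0, 0, 0, 0]'

```text
clock: 8.62
position: [0.5664, -0.3584, 0.0659]
tool_rot: [-1.57, 0.0, 0.087]
force: [-2.6, 5.1, 10.1]
grip_width: 0.0338
```

```bash
python3 - <<'E'
from h import *
o=monitor.observe(); print(o['position'],o['force'],o['moment'],o['grip_width'],np.degrees(o['tool_rot']))
a,ca=grab('wrist'); b,cb=grab('side'); d,cd=grab('scene')
x=cv2.resize(b[230:384,210:430],None,fx=1.8,fy=1.8); y=cv2.resize(d[90:230,60:220],None,fx=2,fy=2)
cv=np.zeros((600,800,3),np.uint8); cv[:384-84,:512]=a[84:]; cv[305:305+277,:396]=x; cv[305:305+280,400:720]=y
cv2.imwrite('pics/w5.png',cv)
E
```

```text
[ 0.5664133  -0.35843772  0.06593395] [-2.59638998  5.09156617 10.13472664] [ 0.4433124   0.43027461 -0.01054866] 0.03375080627874889 [-8.99329262e+01  5.41855251e-03  4.97382975e+00]
```

View pics/w5.png

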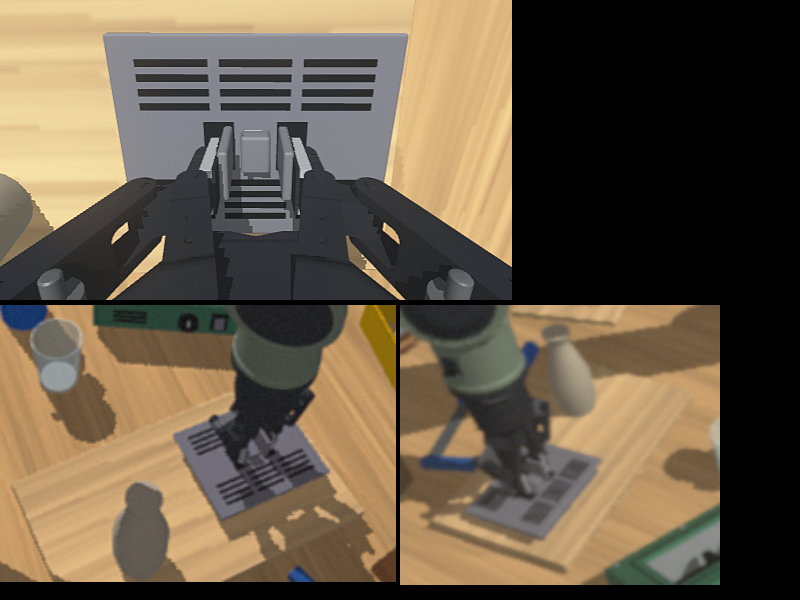

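Emit:
drive_tool --steps '[30, 0, 1, -1, 0, 30, 0, 0.5, -0.5, 0, 30, 0, 0, 0, 0, 30, 0, 0, 0, 0, 30, 0, 0, 0, 0]'

```text
clock: 9.18
position: [0.5663, -0.3571, 0.0644]
tool_rot: [-1.57, 0.0, 0.087]
force: [-2.5, 2.1, 7.6]
grip_width: 0.0337
```

```bash
python3 - <<'E'
from h import *
o=monitor.observe(); print(o['position'],o['force'],o['moment'],np.degrees(o['tool_rot']))
a,c=grab('wrist')
g=cv2.cvtColor(a,cv2.COLOR_BGR2HSV)
m=((g[:,:,1]<60)&(g[:,:,2]>70)).astype(np.uint8)
for r in(122,126,130,136,142,160,200,240): 
    k=np.where(m[r,60:460])[0]+60; print(r,k.min() if len(k) else 0,k.max() if len(k) else 0,len(k))
col=np.where(m[90:200,256])[0]+90; print('top',col.min())
for L,R,v in((104,408,120),): 
    fl,cx,cy,p,Rm=c; zc=.156*fl/(R-L); print((p+Rm@np.array([((L+R)/2-cx)/fl,(v-cy)/fl,1])*zc).round(4))
E
```

```text
[ 0.56630407 -0.35711926  0.06439537] [-2.52930572  2.09895873  7.58855892] [ 0.19388426  0.33461227 -0.07190732] [-8.99417026e+01  1.20408204e-02  4.96534425e+00]
122 105 405 301
126 105 405 301
130 106 404 299
136 107 403 297
142 108 402 295
160 110 400 78
200 116 393 278
240 122 387 249
top 118
[ 0.5613 -0.2955  0.0463]
```

Emit:
drive_tool --steps '[38, 0, 0, 0, 0, 44, 0, 0, 0, 0, 50, 0, 0, 0, 0, 58, 0, 0, 0, 0, 66, 0, 0, 0, 0]'

```text
clock: 9.65
position: [0.5663, -0.3576, 0.0643]
tool_rot: [-1.571, 0.0, 0.086]
force: [0.7, 0.1, 0.7]
grip_width: 0.0659
```

Emit:
drive_tool --steps '[72, 0, 0, 0, 0, 72, 0, 0, 8, 0, 72, 0, 0, 15, 0, 72, 0, 0, 25, 0, 72, 0, 0, 30, 0]'

```text
clock: 10.07
position: [0.5658, -0.3574, 0.1435]
tool_rot: [-1.57, 0.001, 0.086]
force: [-0.0, -0.5, -0.8]
grip_width: 0.0722
```

Emit:
drive_tool --steps '[72, 0, 5, 25, -6, 72, 0, 15, 25, -6, 72, 0, 25, 25, -6, 72, 0, 30, 25, -6, 72, 0, 35, 10, -6]'

```text
clock: 10.48
position: [0.5665, -0.2482, 0.257]
tool_rot: [-1.57, -0.005, -0.445]
force: [1.5, 0.3, 0.7]
grip_width: 0.072
```

```bash
python3 - <<'E'
from h import *
o=monitor.observe(); print(o['position'],o['force'],np.degrees(o['tool_rot']))
a,ca=grab('wrist'); b,cb=grab('side'); d,cd=grab('scene')
x=cv2.resize(b[230:384,210:430],None,fx=1.8,fy=1.8); y=cv2.resize(d[90:230,60:220],None,fx=2,fy=2)
cv=np.zeros((600,800,3),np.uint8); cv[:384-84,:512]=a[:300]; cv[305:305+277,:396]=x; cv[305:305+280,400:720]=y
cv2.imwrite('pics/w6.png',cv)
E
```

```text
[ 0.56652434 -0.24824807  0.25701843] [1.48427384 0.34195661 0.74356305] [-89.94771018  -0.27904537 -25.47965345]
```

View pics/w6.png

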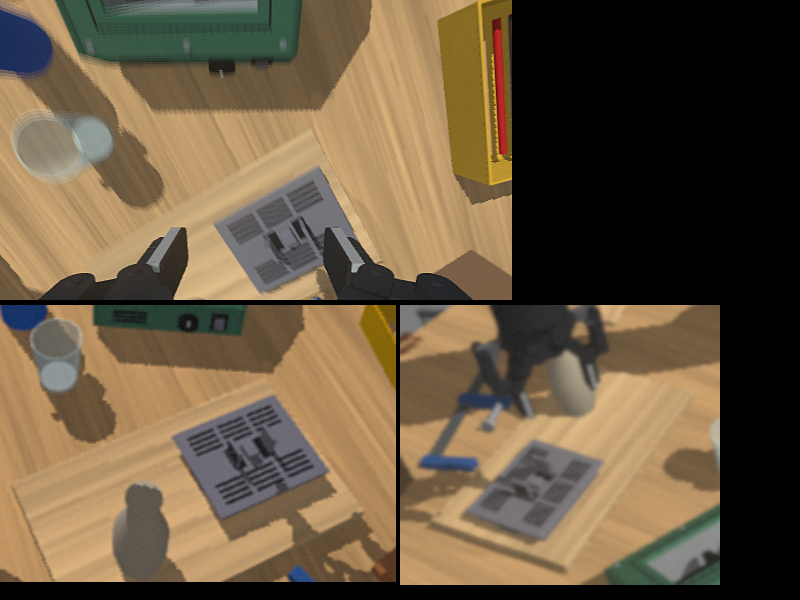

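Emit:
drive_tool --steps '[50, 2, 20, 2, 0, 40, 2, 25, 0, 0, 40, 2, 25, 0, 0, 40, 2, 20, 0, 0, 40, 1, 10, 0, 0]'

```text
clock: 11.05
position: [0.5755, -0.1459, 0.2549]
tool_rot: [-1.57, -0.0, -0.435]
force: [0.9, 0.4, 0.0]
grip_width: 0.04
```

Emit:
drive_tool --steps '[40, 0, 0, 0, 0, 40, 0, 0, 0, 0, 40, 0, 0, 0, 0, 40, 0, 0, 0, 0, 40, 0, 0, 0, 0]'

```text
clock: 11.47
position: [0.575, -0.1488, 0.2543]
tool_rot: [-1.571, -0.0, -0.439]
force: [-0.1, 0.6, 0.9]
grip_width: 0.0398
```

```bash
python3 - <<'E'
from h import *
import pickle
o=monitor.observe(); print(o['position'],o['force'],np.degrees(o['tool_rot']))
a,c=grab('wrist'); pickle.dump((a,c),open('C2.pkl','wb'))
cv2.imwrite('pics/w7.png',cv2.resize(a,None,fx=1.5,fy=1.5))
E
```

```text
[ 0.57501386 -0.14879697  0.25433369] [-0.10102171  0.61957473  0.90954898] [-9.00190724e+01 -2.66861787e-03 -2.51298682e+01]
```

View pics/w7.png

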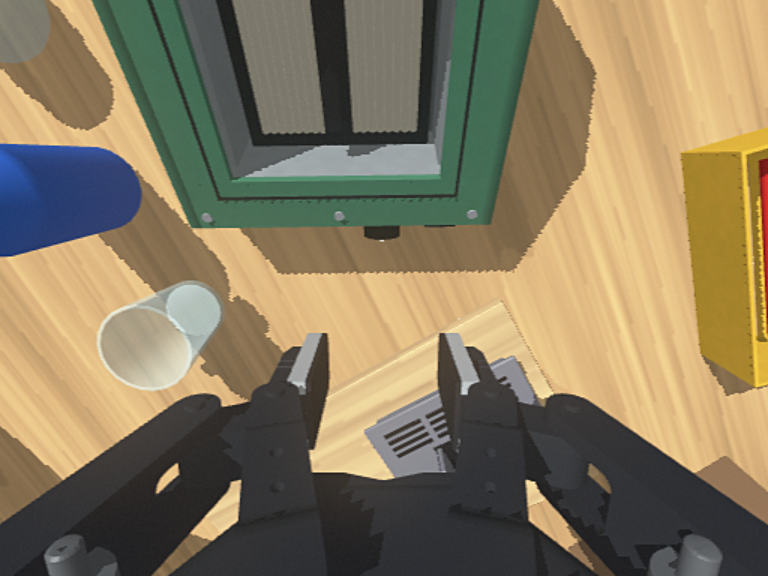

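```bash
cat >> h.py <<'E'
hh=np.array([np.cos(np.radians(64.5)),np.sin(np.radians(64.5)),0]); nn=-.5*hh+[0,0,.866]; xx=.866*hh+[0,0,.5]; yy=np.array([-hh[1],hh[0],0]); M=np.array([.590,-.044,.122])
def onface(c,u,v,off):
    p,d=ray(c,u,v); P=p+d*((M+off*nn-p)@nn)/(d@nn); return np.array([(P-M)@xx,(P-M)@yy]).round(4),P.round(4)
E
python3 - <<'E'
from h import *
import pickle
a,c=pickle.load(open('C2.pkl','rb'))
for u,v,off,t in((250,143,-.047,'frame BL'),(435,147,-.047,'frame BR'),(318,10,-.021,'rib L'),(350,10,-.021,'rib R'),(217,180,0,'mouth BL'),(455,180,0,'mouth BR'),(190,226,0,'face BL'),(491,222,0,'face BR')):
    print(t,*onface(c,u/1.5,v/1.5,off))
E
```

```text
frame BL [-0.0529  0.067 ] [ 0.5199 -0.0353  0.0548]
frame BR [-0.0551 -0.0708] [ 0.6435 -0.0964  0.0537]
rib L [0.0396 0.004 ] [ 0.6057 -0.0018  0.1236]
rib R [ 0.0397 -0.0134] [ 0.6214 -0.0092  0.1237]
mouth BL [-0.0545  0.0791] [ 0.4983 -0.0526  0.0947]
mouth BR [-0.0533 -0.0801] [ 0.6424 -0.1201  0.0954]
face BL [-0.0941  0.1099] [ 0.4558 -0.0702  0.075 ]
face BR [-0.0885 -0.1109] [ 0.6571 -0.1609  0.0777]
```

Emit:
drive_tool --steps '[40, 6, 12, 3, 0, 40, 8, 16, 3, 0, 40, 8, 16, 3, 0, 40, 8, 16, 3, 0, 40, 5, 10, 3, 0]'

```text
clock: 11.93
position: [0.6112, -0.0753, 0.2694]
tool_rot: [-1.57, 0.0, -0.436]
force: [-0.7, 0.1, 0.4]
grip_width: 0.0398
```

Emit:
drive_tool --steps '[40, 0, 0, 0, 0, 40, 0, 0, 0, 0, 40, 0, 0, 0, 0, 40, 0, 0, 0, 0, 40, 0, 0, 0, 0]'

```text
clock: 12.35
position: [0.6099, -0.0785, 0.2693]
tool_rot: [-1.571, 0.0, -0.438]
force: [0.7, 0.1, -0.4]
grip_width: 0.0403
```

```bash
python3 - <<'E'
from h import *
import pickle
o=monitor.observe(); print(o['position'],o['force'],np.degrees(o['tool_rot']))
a,c=grab('wrist'); pickle.dump((a,c),open('C3.pkl','wb'))
cv2.imwrite('pics/w8.png',cv2.resize(a[0:300,80:430],None,fx=2,fy=2))
E
```

```text
[ 0.60993697 -0.07847008  0.26930554] [ 0.67243149  0.14387736 -0.38552337] [-9.00091840e+01  4.11777428e-03 -2.51215880e+01]
```

View pics/w8.png

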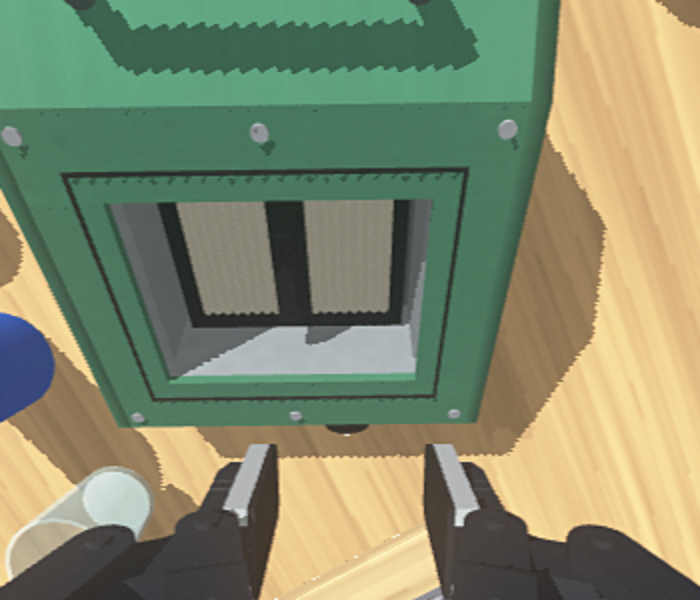

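```bash
python3 - <<'E'
from h import *
import pickle
a,c=pickle.load(open('C3.pkl','rb'))
f=lambda u,v,off,t: print(t,*onface(c,80+u/2,v/2,off))
f(190,325,-.047,'frame BL');f(405,323,-.047,'frame BR')
f(168,380,0,'mouth BL');f(416,377,0,'mouth BR');f(433,200,0,'mouth TR');f(105,205,0,'mouth TL')
f(118,427,0,'face BL');f(476,423,0,'face BR')
f(268,205,-.047,'barL');f(303,205,-.047,'barR');f(268,205,-.021,'ribL');f(303,205,-.021,'ribR')
g=cv2.cvtColor(a,cv2.COLOR_BGR2GRAY)
for r in range(100,168,6): print(r,g[r,205:240].tolist())
E
```

```text
frame BL [-0.0538  0.0665] [ 0.5201 -0.0362  0.0544]
frame BR [-0.051  -0.0673] [ 0.6419 -0.0916  0.0558]
mouth BL [-0.0537  0.0695] [ 0.5073 -0.0561  0.0951]
mouth BR [-0.05   -0.0703] [ 0.6349 -0.1133  0.097 ]
mouth TR [ 0.0588 -0.0676] [ 0.673  -0.0272  0.1514]
mouth TL [0.0553 0.0715] [0.5461 0.03   0.1497]
face BL [-0.0968  0.1102] [ 0.4545 -0.0722  0.0736]
face BR [-0.0907 -0.1109] [ 0.6562 -0.1626  0.0767]
barL [0.0291 0.0097] [0.6022 0.0041 0.0959]
barR [ 0.0293 -0.0084] [ 0.6186 -0.0035  0.0959]
ribL [0.0439 0.0055] [0.6059 0.0022 0.1258]
ribR [ 0.044  -0.0108] [ 0.6207 -0.0047  0.1258]
100 [106, 106, 109, 111, 106, 108, 99, 85, 82, 67, 67, 67, 65, 69, 68, 68, 68, 69, 70, 70, 70, 66, 70, 69, 72, 62, 90, 127, 129, 127, 130, 134, 132, 127, 128]
106 [132, 133, 129, 134, 134, 132, 137, 115, 27, 38, 41, 41, 38, 44, 40, 41, 40, 39, 43, 42, 42, 38, 43, 39, 38, 37, 57, 110, 139, 133, 131, 135, 136, 132, 131]
112 [130, 132, 133, 133, 139, 136, 132, 138, 119, 29, 38, 41, 40, 41, 43, 39, 42, 39, 43, 39, 38, 41, 40, 39, 42, 37, 33, 91, 146, 136, 131, 137, 139, 131, 130]
118 [135, 130, 1
[... 737 characters left out ...]
3, 41, 46, 44, 42, 40, 41, 57, 108, 137, 134, 136, 139]
148 [136, 134, 132, 132, 135, 135, 132, 131, 132, 137, 139, 134, 133, 95, 39, 44, 48, 46, 46, 48, 49, 47, 50, 40, 46, 42, 43, 46, 41, 32, 91, 143, 134, 132, 134]
154 [135, 140, 134, 133, 133, 140, 143, 135, 135, 132, 139, 139, 139, 124, 76, 41, 48, 49, 48, 49, 50, 49, 45, 49, 48, 42, 46, 44, 44, 39, 57, 109, 140, 136, 139]
160 [48, 47, 41, 45, 43, 41, 44, 43, 47, 46, 44, 43, 43, 44, 47, 51, 48, 49, 48, 49, 49, 48, 51, 46, 45, 48, 45, 48, 46, 44, 45, 48, 44, 43, 46]
166 [101, 101, 100, 98, 93, 88, 135, 195, 191, 185, 183, 181, 183, 181, 182, 180, 182, 180, 182, 180, 184, 182, 182, 181, 180, 179, 181, 188, 168, 95, 98, 101, 100, 100, 102]
```

Emit:
drive_tool --steps '[36, -3, 9, -10, 0, 36, -3, 9, -10, 0, 36, -3, 9, -10, 0, 36, -3, 9, -10, 0, 36, -3, 8, -10, 0]'

```text
clock: 12.82
position: [0.5948, -0.0324, 0.2181]
tool_rot: [-1.571, 0.001, -0.437]
force: [0.7, 0.1, 0.9]
grip_width: 0.036
```

Emit:
drive_tool --steps '[36, 0, 0, -18, 0, 36, 0, 0, -20, 0, 36, 0, 0, -20, 0, 36, 0, 0, -15, 0, 36, 0, 0, -10, 0]' --grip_force 60

```text
clock: 13.23
position: [0.5944, -0.033, 0.1342]
tool_rot: [-1.572, 0.002, -0.437]
force: [0.3, 0.6, -0.5]
grip_width: 0.0362
```

Emit:
drive_tool --steps '[36, 0, -0.7, -7, 0, 36, 0, -0.5, -6, 0, 36, 0, -0.5, -5, 0, 36, 0, 0, -4, 0, 36, 0, 0, -3, 0]'

```text
clock: 13.65
position: [0.5954, -0.0353, 0.1112]
tool_rot: [-1.571, -0.0, -0.437]
force: [0.5, 0.3, 0.8]
grip_width: 0.0355
```

Emit:
drive_tool --steps '[36, 0, 0, -2, 0, 36, 0, 0, -2, 0, 36, 0, 0, -2, 0, 36, 0, 0, -1, 0, 36, 0, 0, 0, 0]'

```text
clock: 14.07
position: [0.5952, -0.0353, 0.1042]
tool_rot: [-1.571, 0.0, -0.437]
force: [-0.0, 0.2, 0.4]
grip_width: 0.0362
```

```bash
python3 - <<'E'
from h import *
o=monitor.observe(); print(o['position'],o['force'],np.degrees(o['tool_rot']))
a,c=grab('wrist'); cv2.imwrite('pics/w9.png',cv2.resize(a,None,fx=1.4,fy=1.4))
E
```

```text
[ 0.59524548 -0.03525533  0.10419168] [-0.0340838   0.22610659  0.36060048] [-9.00018316e+01  5.96182546e-03 -2.50462488e+01]
```

View pics/w9.png

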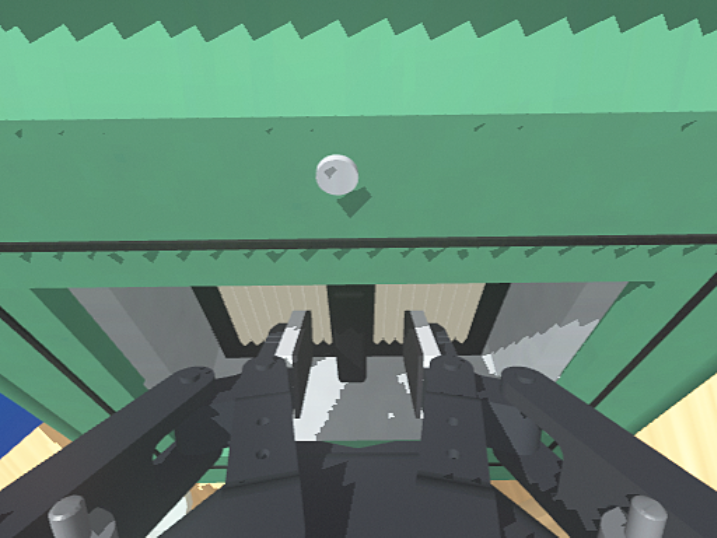

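```bash
python3 - <<'E'
from h import *
a,c=grab('wrist')
for x in(-.03,0,.03):
  for n in(-.021,-.047): print(x,n,[(proj(c,M+x*xx+n*nn+s*.006*yy)*1.4).round(0).tolist() for s in(1,-1)])
T=np.array([.5952,-.0353,.1042])
for k,p in(('tip',[0,0,-.014]),('grasp',[0,0,.005])):
  for e in(-.011,.011): print(k,e,(proj(c,T+np.array(p)+e*hh+.018*yy)*1.4).round(0))
for u,v in((337,382),(368,382)): print(onface(c,u/1.4,v/1.4,-.021),onface(c,u/1.4,v/1.4,-.047))
E
```

```text
-0.03 -0.021 [[339.0, 381.0], [368.0, 381.0]]
-0.03 -0.047 [[341.0, 329.0], [367.0, 329.0]]
0 -0.021 [[337.0, 342.0], [370.0, 343.0]]
0 -0.047 [[340.0, 288.0], [369.0, 288.0]]
0.03 -0.021 [[334.0, 290.0], [373.0, 290.0]]
0.03 -0.047 [[338.0, 234.0], [371.0, 234.0]]
tip -0.011 [312. 351.]
tip 0.011 [311. 301.]
grasp -0.011 [306. 378.]
grasp 0.011 [304. 322.]
(array([-0.0309,  0.007 ]), array([ 0.5767, -0.0557,  0.0884])) (array([-0.0826,  0.0095]), array([ 0.5607, -0.0833,  0.04  ]))
(array([-0.0307, -0.0061]), array([ 0.5886, -0.0612,  0.0885])) (array([-0.0824, -0.008 ]), array([ 0.5766, -0.0906,  0.0401]))
```

Emit:
drive_tool --steps '[30, 0, 0, -1.5, 0, 24, 0, 0, -1.5, 0, 18, 0, 0, 0, 0, 10, 0, 0, 0, 0, 6, 0, 0, 0, 0]'

```text
clock: 14.58
position: [0.5952, -0.0352, 0.1013]
tool_rot: [-1.571, 0.0, -0.437]
force: [-1.4, 0.2, 1.3]
grip_width: 0.0105
```

Emit:
drive_tool --steps '[6, 0, 0, 0, 0, 6, 0, 0, 0, 0, 6, 0, 0, 0, 0, 6, 0, 0, 0, 0, 6, 0, 0, 0, 0]'

```text
clock: 15.0
position: [0.5952, -0.0352, 0.1014]
tool_rot: [-1.571, 0.0, -0.437]
force: [-1.7, 1.2, 3.2]
grip_width: 0.0104
```

Gripped at about 12 mm. Now I lift along the face normal: 67 mm deep pocket, so about 80 mm.

Emit:
drive_tool --steps '[6, -0.9, -1.8, 3.5, 0, 6, -1.1, -2.3, 4.3, 0, 6, -1.3, -2.7, 5.2, 0, 6, -1.3, -2.7, 5.2, 0, 6, -1.3, -2.7, 5.2, 0]'

```text
clock: 15.42
position: [0.5893, -0.0478, 0.1254]
tool_rot: [-1.571, -0.0, -0.437]
force: [1.0, 1.8, -3.1]
grip_width: 0.0104
```

Emit:
drive_tool --steps '[6, -1.7, -3.6, 6.9, 0, 6, -1.7, -3.6, 6.9, 0, 6, -1.7, -3.6, 6.9, 0, 6, -1.7, -3.6, 6.9, 0, 6, -1.7, -3.6, 6.9, 0]'

```text
clock: 15.83
position: [0.5807, -0.066, 0.16]
tool_rot: [-1.571, -0.0, -0.437]
force: [-0.1, 1.2, -2.9]
grip_width: 0.0104
```

Emit:
drive_tool --steps '[6, -2.1, -4.5, 8.7, 0, 6, -2.1, -4.5, 8.7, 0, 6, -1.3, -2.7, 5.2, 0, 6, 0, 0, 0, 0, 6, 0, 0, 0, 0]'

```text
clock: 16.25
position: [0.5754, -0.0773, 0.182]
tool_rot: [-1.571, -0.0, -0.437]
force: [-0.3, 0.1, -3.7]
grip_width: 0.0105
```

```bash
python3 - <<'E'
from h import *
import pickle
o=monitor.observe(); print(o['position'],o['force'],o['moment'],o['grip_width'])
C=pickle.load(open('C0.pkl','rb'))
# tray + brush from the start pictures: white floor / brush masks
for n in('scene','side'):
    im,c=C[n]; hsv=cv2.cvtColor(im,cv2.COLOR_BGR2HSV)
    m=cv2.inRange(hsv,(0,0,165),(179,45,255)); k,l,st,ce=cv2.connectedComponentsWithStats(m)
    i=1+np.argmax(st[1:,4]*((st[1:,0]>(300 if n=='scene' else 160)))*(st[1:,1]<300)); q=cv2.approxPolyDP(cv2.convexHull(max(cv2.findContours((l==i).astype(np.uint8),0,2)[0],key=cv2.contourArea)),6,True)[:,0]
    print(n,st[i],[(p.tolist(),onz(c,*p,.004)[:2].round(3).tolist()) for p in q])
    x0,y0,w,h_=st[i,:4]; b=cv2.inRange(hsv[y0:y0+h_,x0:x0+w],(5,70,80),(20,255,255)); k,l,s2,c2=cv2.connectedComponentsWithStats(b)
    for j in sorted(range(1,k),key=lambda j:-s2[j,4])[:2]:
        cc=cv2.findContours((l==j).astype(np.uint8),0,2)[0][0]; r=cv2.minAreaRect(cc); bx=cv2.boxPoints(r)+[x0,y0]; print(' brush',s2[j,4],[onz(c,*p,.034)[:2].round(3).tolist() for p in bx])
E
```

```text
[ 0.57538271 -0.07731108  0.1820056 ] [-0.32871706  0.12967821 -3.6916233 ] [-0.04049804  0.00335361 -0.02271366] 0.010475005212289076
scene [ 323  204  100  139 5759] [([365, 204], [0.312, 0.265]), ([422, 228], [0.323, 0.424]), ([419, 342], [0.627, 0.484]), ([323, 299], [0.629, 0.265])]
 brush 1834 [[0.634, 0.189], [0.333, 0.173], [0.341, 0.262], [0.632, 0.263]]
 brush 1061 [[0.672, 0.278], [0.607, 0.404], [0.67, 0.421], [0.732, 0.302]]
side [287  83  48  26 966] [([334, 96], [0.955, 0.513]), ([307, 108], [0.827, 0.474]), ([287, 92], [0.797, 0.599]), ([315, 83], [0.925, 0.622])]
 brush 75 [[0.91, 0.575], [0.971, 0.554], [0.938, 0.484], [0.878, 0.505]]
 brush 40 [[0.801, 0.614], [0.838, 0.601], [0.819, 0.555], [0.783, 0.568]]
```

Emit:
drive_tool --steps '[6, -1, -2, 20, 0, 6, 0, 0, 28, 0, 6, 0, 0, 32, 2, 6, 0, 0, 32, 6, 6, 0, 0, 32, 6]'

```text
clock: 16.67
position: [0.574, -0.0789, 0.3267]
tool_rot: [-1.572, 0.001, -0.188]
force: [0.1, 0.5, -3.1]
grip_width: 0.0105
```

Emit:
drive_tool --steps '[6, -8, 24, 5, 6.6, 6, -10, 30, 0, 6.6, 6, -10, 30, 0, 6.6, 6, -10, 30, 0, 6.6, 6, -10, 30, 0, 6.6]'

```text
clock: 17.08
position: [0.5255, 0.0664, 0.3305]
tool_rot: [-1.571, 0.0, 0.389]
force: [1.0, 0.3, -2.4]
grip_width: 0.0103
```

Emit:
drive_tool --steps '[6, -10, 30, 0, 6.6, 6, -10, 30, 0, 6.6, 6, -10, 30, 0, 6.6, 6, -10, 30, 0, 6.6, 6, -10, 30, 0, 6.6]'

```text
clock: 17.5
position: [0.4754, 0.2164, 0.3304]
tool_rot: [-1.57, 0.0, 0.965]
force: [-0.0, 0.5, -2.9]
grip_width: 0.0108
```

Emit:
drive_tool --steps '[6, -10, 30, 0, 6.6, 6, -10, 30, 0, 6.6, 6, -10, 30, 0, 6.6, 6, -10, 30, 0, 6.6, 6, -8, 25, 0, 6.6]'

```text
clock: 17.92
position: [0.4269, 0.3621, 0.3302]
tool_rot: [-1.57, 0.0, 1.542]
force: [0.6, 0.3, -1.2]
grip_width: 0.0106
```

Emit:
drive_tool --steps '[6, 0, 10, 0, 0, 6, 0, 5, 0, 0, 6, 0, 0, 0, 0, 6, 0, 0, 0, 0, 6, 0, 0, 0, 0]'

```text
clock: 18.33
position: [0.429, 0.3735, 0.3307]
tool_rot: [-1.571, 0.001, 1.532]
force: [-0.7, -1.1, -2.0]
grip_width: 0.0104
```

```bash
python3 - <<'E'
from h import *
import pickle
o=monitor.observe(); print(o['position'],o['force'],o['moment'],o['grip_width'],np.degrees(o['tool_rot']),o['qpos'].round(2))
D={n:grab(n) for n in('wrist','scene','side')}; pickle.dump(D,open('C4.pkl','wb'))
im,c=D['wrist']; hsv=cv2.cvtColor(im,cv2.COLOR_BGR2HSV)
for r in range(0,384,24): print(r,' '.join('%d/%d/%d'%tuple(hsv[r,u]) for u in range(8,512,38)))
E
```

```text
[0.42895145 0.37354796 0.3307426 ] [-0.65017125 -1.08482513 -2.00867268] [ 0.0207571  -0.03157436 -0.01093999] 0.010446389826454445 [-9.00077812e+01  3.30803439e-02  8.78035387e+01] [-0.84  0.35  0.02  1.64 -0.01  1.15  0.72]
0 17/110/221 17/107/222 20/98/239 18/104/234 19/101/237 20/100/237 18/104/235 18/106/232 18/107/223 18/102/229 18/107/227 18/104/228 18/102/232 20/100/237
24 17/108/222 20/102/238 21/95/244 21/94/246 22/93/248 21/87/249 21/92/246 21/93/246 21/93/246 22/85/251 22/95/246 21/96/244 21/98/243 20/98/242
48 20/100/238 20/99/241 22/89/248 21/94/245 22/84/251 22/89/248 22/88/247 21/92/243 21/93/246 21/95/244 20/98/242 21/97/243 18/105/233 20/99/241
72 20/99/240 19/103/235 21/93/246 21/93/245 19/98/238 26/25/200 24/25/202 27/24/195 27/25/191 19/96/239 20/98/242 21/95/245 21/96/244 17/104/149
96 112/210/174 20/96/240 19/98/238 19/96/239 16/98/164 30/3/253 30/3/254 30/3/254 28/22/185 22/93/247 22/86/251 21/97/243 20/97/242 17/103/158
120 110/179/224 21/94/243 113/4/244 15/49/73 18/53/72 25/34/82 33/26/88 20/28/81 19/40/71 9/62/66 13/68/60 20/98/241 20/97/241 17/108/153
144
[... 728 characters left out ...]
/83 75/102/125 74/95/123 19/104/227 120/7/36 30/10/248 150/5/53 20/15/51 34/20/176 105/22/46 12/144/101 13/142/108 12/139/121 13/145/197
288 73/104/160 74/106/163 73/98/133 20/28/54 15/29/52 60/5/50 15/21/48 12/26/50 150/5/50 120/12/44 135/21/48 12/138/111 12/143/109 13/139/121
312 72/97/87 74/106/157 90/17/45 60/5/50 150/12/43 150/6/46 130/19/40 173/25/41 90/11/48 120/18/43 110/19/41 128/21/48 11/141/114 12/143/130
336 100/19/123 90/24/42 83/43/47 105/12/44 0/0/39 150/6/40 0/6/41 165/22/46 135/13/39 100/20/38 113/25/41 120/20/39 105/11/47 12/146/208
360 111/45/40 100/36/43 110/11/68 110/19/41 135/13/39 120/13/39 165/12/41 150/14/37 105/23/44 126/26/49 120/25/41 100/12/66 120/31/41 120/17/44
```

```bash
python3 - <<'E'
from h import *
import pickle
D=pickle.load(open('C4.pkl','rb')); im,c=D['wrist']; hsv=cv2.cvtColor(im,cv2.COLOR_BGR2HSV); s=hsv[:,:,1]
for r in range(60,116,5):
    k=np.where(s[r,120:420]<55)[0]+120
    if len(k): print(r,k.min(),k.max(),len(k),onz(c,k.min(),r,.055)[:2].round(3),onz(c,k.max(),r,.055)[:2].round(3))
for u in(210,230,255,280,300):
    k=np.where(s[30:110,u]<55)[0]+30; print('end rim',u,k.min(),onz(c,u,k.min(),.055)[:2].round(3), hsv[k.min()-1:k.min()+22:2,u,2].tolist())
# scene: rim corner and brush
im,c=D['scene']; hsv=cv2.cvtColor(im,cv2.COLOR_BGR2HSV); R=hsv[180:360,310:460]
m=cv2.inRange(R,(5,80,60),(20,255,255)); k,l,st,ce=cv2.connectedComponentsWithStats(m)
for j in range(1,k):
    if 200<st[j,4]<3000:
        cc=max(cv2.findContours((l==j).astype(np.uint8),0,2)[0],key=cv2.contourArea); bx=cv2.boxPoints(cv2.minAreaRect(cc))+[310,180]; print(st[j],(ce[j]+[310,180]).round(0),[onz(c,*p,.038)[:2].round(3).tolist() for p in bx])
for v in (230,250,270,290,310): print(v,' '.join('%d/%d/%d'%tuple(hsv[v,u]) for u in range(330,450,8)))
E
```

```text
60 289 329 41 [0.304 0.422] [0.306 0.475]
65 173 329 157 [0.304 0.267] [0.312 0.476]
70 173 329 157 [0.31  0.267] [0.318 0.476]
75 173 329 157 [0.317 0.266] [0.325 0.476]
80 174 329 156 [0.323 0.267] [0.331 0.476]
85 175 329 155 [0.329 0.267] [0.337 0.477]
90 175 328 154 [0.336 0.266] [0.344 0.475]
95 176 328 153 [0.342 0.267] [0.35  0.476]
100 176 328 153 [0.349 0.266] [0.357 0.476]
105 177 328 152 [0.356 0.267] [0.364 0.476]
110 120 382 183 [0.359 0.187] [0.373 0.551]
115 121 355 196 [0.366 0.187] [0.378 0.514]
end rim 210 64 [0.305 0.317] [225, 255, 165, 173, 197, 200, 200, 198, 255, 255, 254, 254]
end rim 230 63 [0.305 0.344] [219, 255, 165, 173, 189, 201, 200, 198, 255, 254, 254, 254]
end rim 255 62 [0.305 0.377] [217, 255, 162, 171, 187, 200, 200, 199, 255, 254, 254, 254]
end rim 280 61 [0.305 0.41 ] [216, 255, 159, 168, 181, 197, 198, 196, 255, 254, 254, 254]
end rim 300 60 [0.304 0.437] [235, 255, 152, 166, 179, 194, 193, 193, 192, 192, 190, 191]
[ 54  76  54  30 966] [391. 271.] [[0.544, 0.325], [0.492, 0.32], [0.471, 0.441], [0.523, 0.442]]
230 17/117/189 17/107/119 17/107/119 22/31/213 25/25/221 23/24/220 26/24/220 23/24/222 24/24/222 25/25/221 23/25/222 23/27/221 22/29/133 23/32/135 21/32/134
250 16/102/115 18/105/117 26/27/217 24/24/221 25/26/220 23/25/221 25/22/220 26/24/220 26/26/220 26/24/220 23/27/220 23/32/137 23/30/134 23/31/133 19/49/209
270 16/108/118 25/28/218 25/26/218 21/33/133 22/36/129 16/110/185 16/112/191 17/113/196 16/111/197 17/115/193 16/115/199 20/47/146 23/31/133 24/30/121 17/117/198
290 23/27/215 25/25/221 26/25/221 26/23/221 26/24/221 26/24/221 25/27/221 26/27/220 26/25/221 25/28/219 23/25/132 24/27/131 24/28/127 16/103/204 17/116/197
310 24/31/131 25/33/131 24/30/171 25/27/220 26/23/220 26/24/219 26/25/221 23/26/222 25/25/221 24/31/132 23/31/132 24/31/133 20/30/176 17/109/112 16/105/112
```

```bash
python3 - <<'E'
from h import *
import pickle
D=pickle.load(open('C4.pkl','rb')); im,c=D['wrist']; hsv=cv2.cvtColor(im,cv2.COLOR_BGR2HSV)
m=cv2.inRange(hsv,(0,0,0),(179,75,100)); 
for r in range(104,170,4):
    k=np.where(m[r,60:460])[0]+60; print(r,(k.min(),k.max(),len(k)) if len(k) else 0)
fl,cx,cy,p,R=c; print(p)
def pt(L,Rr,v,w): zc=w*fl/(Rr-L); return (p+R@np.array([((L+Rr)/2-cx)/fl,(v-cy)/fl,1])*zc).round(4)
k=np.where(m[112,60:460])[0]+60; print(pt(k.min(),k.max(),110,.130))
T=np.array([.4290,.3735,.3307]); h=np.array([-1,.038,0])
for t in (0,10,20,30):
    t=np.radians(t); g=T+[0,0,.005]; X=np.cos(t)*h+[0,0,np.sin(t)]; N=-np.sin(t)*h+[0,0,np.cos(t)]
    print(t,[proj(c,g+.052*X-.028*N+s*.065*np.array([.038,1,0])).round(0) for s in(-1,1)],proj(c,g-.052*X-.028*N).round(0), proj(c,g+.03*X-.002*N).round())
E
```

```text
104 0
108 0
112 (np.int64(121), np.int64(388), 264)
116 (np.int64(118), np.int64(391), 273)
120 (np.int64(116), np.int64(393), 278)
124 (np.int64(113), np.int64(396), 284)
128 (np.int64(111), np.int64(398), 288)
132 (np.int64(109), np.int64(401), 293)
136 (np.int64(108), np.int64(401), 294)
140 (np.int64(109), np.int64(400), 292)
144 (np.int64(111), np.int64(398), 288)
148 (np.int64(113), np.int64(396), 284)
152 (np.int64(115), np.int64(394), 87)
156 (np.int64(117), np.int64(392), 87)
160 (np.int64(118), np.int64(390), 85)
164 (np.int64(120), np.int64(389), 85)
168 (np.int64(122), np.int64(387), 85)
[0.35843349 0.3754149  0.4604037 ]
[0.3612 0.3749 0.3188]
0.0 [array([136., 140.]), array([377., 140.])] [256. 303.] [257. 193.]
0.17453292519943295 [array([128., 134.]), array([386., 134.])] [256. 287.] [257. 197.]
0.3490658503988659 [array([118., 131.]), array([396., 131.])] [256. 271.] [257. 203.]
0.5235987755982988 [array([106., 132.]), array([408., 132.])] [256. 256.] [257. 211.]
```

Emit:
drive_tool --steps '[6, -1.6, -0.4, -30, 0.4, 6, -1.6, -0.4, -38, 0.4, 6, -1.6, -0.4, -38, 0.4, 6, -1.6, -0.4, -38, 0.4, 6, -1.6, -0.4, -36, 0.4]'

```text
clock: 18.9
position: [0.4203, 0.3722, 0.1493]
tool_rot: [-1.571, -0.0, 1.569]
force: [1.5, 1.3, -2.5]
grip_width: 0.0102
```

Emit:
drive_tool --steps '[6, 0, 0, -20, 0, 6, 0, 0, -18, 0, 6, 0, 0, -14, 0, 6, 0, 0, -10, 0, 6, 0, 0, -5, 0]' --grip_force 25

```text
clock: 19.32
position: [0.4203, 0.3723, 0.0828]
tool_rot: [-1.57, 0.001, 1.569]
force: [0.4, 0.0, -2.4]
grip_width: 0.0102
```

Emit:
drive_tool --steps '[6, 0, 0, -4, 0, 6, 0, 0, -3, 0, 6, 0, 0, -3, 0, 6, 0, 0, -2, 0, 6, 0, 0, -2, 0]'

```text
clock: 19.73
position: [0.4205, 0.373, 0.07]
tool_rot: [-1.571, -0.0, 1.57]
force: [0.0, -0.9, -2.2]
grip_width: 0.0106
```

Emit:
drive_tool --steps '[6, 0, 0, -1, 0, 6, 0, 0, -1, 0, 6, 0, 0, -1, 0, 6, 0, 0, -0.5, 0, 6, 0, 0, 0, 0]'

```text
clock: 20.15
position: [0.4201, 0.373, 0.068]
tool_rot: [-1.571, -0.0, 1.57]
force: [-12.2, -8.1, 36.2]
grip_width: 0.0101
```

Emit:
drive_tool --steps '[6, -7, 0, -1.5, 0, 6, -6.6, 0, -3, 0, 6, 0, 0, 0, 0, 6, 0, 0, 0, 0, 6, 0, 0, 0, 0]' --grip_force 20

```text
clock: 20.57
position: [0.407, 0.3731, 0.0627]
tool_rot: [-1.572, -0.001, 1.57]
force: [-2.9, -1.8, 12.8]
grip_width: 0.0104
```

Emit:
drive_tool --steps '[6, -6.3, 0, -3.6, 0, 6, -5.8, 0, -4, 0, 6, 0, 0, 0, 0, 6, 0, 0, 0, 0, 6, 0, 0, 0, 0]'

```text
clock: 20.98
position: [0.395, 0.3732, 0.0548]
tool_rot: [-1.572, -0.001, 1.57]
force: [-1.4, -1.1, 6.5]
grip_width: 0.0103
```

Emit:
drive_tool --steps '[6, -2.5, 0, -2.5, 0, 6, -2.5, 0, -2.5, 0, 6, -1, 0, -1, 0, 6, 0, 0, 0, 0, 6, 0, 0, 0, 0]'

```text
clock: 21.4
position: [0.3888, 0.3732, 0.0488]
tool_rot: [-1.571, -0.001, 1.57]
force: [-3.5, -0.5, 7.8]
grip_width: 0.0106
```

```bash
python3 - <<'E'
from h import *
o=monitor.observe(); print(o['position'],o['force'],o['moment'],o['grip_width'])
im,c=grab('wrist'); cv2.imwrite('pics/w10.png',im); hsv=cv2.cvtColor(im,cv2.COLOR_BGR2HSV)
m=cv2.inRange(hsv,(0,0,0),(179,80,105))
for r in range(90,180,5):
    k=np.where(m[r,60:460])[0]+60; print(r,(k.min(),k.max(),len(k)) if len(k) else 0)
T=o['position']; h=np.array([-1,0,0])
for t in (0,4,8,12):
    t=np.radians(t); g=T+[0,0,.005]; X=np.cos(t)*h+[0,0,np.sin(t)]; N=-np.sin(t)*h+[0,0,np.cos(t)]
    print(t,[proj(c,g+.052*X-.028*N+s*.065*np.array([0,1,0])).round(0) for s in(-1,1)])
E
```

```text
[0.38875679 0.37321065 0.04880629] [-3.53590836 -0.4868465   7.75782856] [-0.21407502  0.26494376 -0.02784948] 0.010586628863308618
90 0
95 0
100 0
105 0
110 0
115 0
120 0
125 0
130 0
135 0
140 (np.int64(144), np.int64(367), 224)
145 (np.int64(133), np.int64(377), 245)
150 (np.int64(134), np.int64(377), 244)
155 (np.int64(134), np.int64(376), 243)
160 (np.int64(135), np.int64(376), 75)
165 (np.int64(136), np.int64(375), 75)
170 (np.int64(136), np.int64(374), 77)
175 (np.int64(137), np.int64(374), 76)
0.0 [array([136., 140.]), array([377., 140.])]
0.06981317007977318 [array([133., 137.]), array([380., 137.])]
0.13962634015954636 [array([130., 135.]), array([384., 135.])]
0.20943951023931956 [array([126., 133.]), array([388., 133.])]
```

Emit:
drive_tool --steps '[6, -0.7, 0, -0.7, 0, 6, 0, 0, -0.5, 0, 6, 0, 0, 0, 0, 6, 0, 0, 0, 0, 6, 0, 0, 0, 0]'

```text
clock: 21.87
position: [0.388, 0.3732, 0.0478]
tool_rot: [-1.571, -0.001, 1.57]
force: [-5.1, -1.7, 12.8]
grip_width: 0.0107
```

Emit:
drive_tool --steps '[12, 0, 0, 0, 0, 16, 0, 0, 0, 0, 22, 0, 0, 0, 0, 30, 0, 0, 0, 0, 36, 0, 0, 0, 0]'

```text
clock: 22.28
position: [0.388, 0.3728, 0.047]
tool_rot: [-1.571, -0.0, 1.57]
force: [-0.4, -0.0, -0.6]
grip_width: 0.036
```

Emit:
drive_tool --steps '[40, 0, 0, 0, 0, 40, 0, 0, 8, 0, 40, 0, 0, 15, 0, 40, 0, 0, 25, 0, 40, 0, 0, 30, 0]'

```text
clock: 22.7
position: [0.3874, 0.3722, 0.1254]
tool_rot: [-1.569, 0.002, 1.57]
force: [-0.0, 0.1, 0.7]
grip_width: 0.04
```

Emit:
drive_tool --steps '[40, 0, 0, 35, 0, 40, 0, 0, 35, 0, 40, 0, 0, 35, 0, 40, 0, 0, 20, 0, 40, 0, 0, 5, 0]'

```text
clock: 23.12
position: [0.3888, 0.3736, 0.2593]
tool_rot: [-1.574, -0.004, 1.57]
force: [0.7, -0.1, 0.1]
grip_width: 0.0398
```

```bash
python3 - <<'E'
from h import *
import pickle
o=monitor.observe(); print(o['position'],o['force'])
C0=pickle.load(open('C0.pkl','rb'))
def bl(hsv,lo,hi,x0,x1,y0,y1,amin):
    m=cv2.inRange(hsv[y0:y1,x0:x1],lo,hi); k,_,st,ce=cv2.connectedComponentsWithStats(m)
    return [(st[j].tolist(),(ce[j]+[x0,y0]).round(1).tolist()) for j in range(1,k) if st[j,4]>amin]
for n in('scene','side'):
    im,c=grab(n); cv2.imwrite(f'pics/end_{n}.png',im)
    for t,I in(('before',C0[n][0]),('after',im)):
        hsv=cv2.cvtColor(I,cv2.COLOR_BGR2HSV)
        if n=='scene':
            print(t,'brush',bl(hsv,(5,80,60),(20,255,255),345,425,240,300,300)); print(t,'black',bl(hsv,(0,0,0),(179,255,75),330,450,180,350,60)); 
        print(n,t,'bottle',bl(hsv,(108,150,40),(125,255,255),200,300,140,250,200))
    d=cv2.absdiff(C0[n][0],im).max(2)
    for nm,(x0,x1,y0,y1) in {'scene':{'tumbler':(214,242,142,182),'jar':(300,332,178,216),'vase':(130,160,98,148)},'side':{'tumbler':(226,257,236,280),'vase':(272,305,326,383),'brush':(215,245,120,150)}}[n].items(): print(n,nm,'changed px',int((d[y0:y1,x0:x1]>40).sum()),'of',(x1-x0)*(y1-y0))
im,c=grab('wrist'); cv2.imwrite('pics/end_w.png',im); hsv=cv2.cvtColor(im,cv2.COLOR_BGR2HSV)
m=cv2.inRange(hsv,(0,0,0),(179,90,80)); 
for r in range(110,300,10):
    k=np.where(m[r,100:420])[0]+100; print(r,(k.min(),k.max(),len(k)) if len(k) else 0,end=' ')
E
```

```text
[0.38882313 0.37357518 0.25932738] [ 0.685443   -0.08684381  0.08038969]
before brush [([19, 16, 54, 30, 964], [390.8, 270.8])]
before black []
scene before bottle [([61, 9, 21, 44, 419], [271.6, 166.3])]
after brush [([19, 16, 54, 30, 968], [390.9, 270.8])]
after black [([37, 34, 60, 51, 697], [396.9, 242.8])]
scene after bottle [([63, 9, 20, 45, 540], [274.1, 169.5])]
scene tumbler changed px 322 of 1120
scene jar changed px 588 of 1216
scene vase changed px 589 of 1500
side before bottle [([9, 53, 27, 51, 994], [222.0, 219.5])]
side after bottle [([9, 53, 27, 51, 994], [221.9, 219.4])]
side tumbler changed px 138 of 1364
side vase changed px 505 of 1881
side brush changed px 4 of 900
110 0 120 0 130 (np.int64(204), np.int64(305), 28) 140 (np.int64(205), np.int64(305), 28) 150 (np.int64(205), np.int64(304), 28) 160 (np.int64(206), np.int64(304), 28) 170 (np.int64(206), np.int64(303), 27) 180 (np.int64(207), np.int64(303), 27) 190 (np.int64(207), np.int64(302), 27) 200 0 210 0 220 0 230 (np.int64(212), np.int64(299), 14) 240 (np.int64(187), np.int64(323), 41) 250 (np.int64(182), np.int64(329), 53) 260 (np.int64(169), np.int64(341), 89) 270 (np.int64(114), np.int64(397), 191) 280 (np.int64(100), np.int64(411), 228) 290 (np.int64(100), np.int64(419), 231)
```

```bash
python3 - <<'E'
from h import *
import pickle
C0=pickle.load(open('C0.pkl','rb'))
for n,B in {'scene':{'tumbler':(214,242,142,182),'jar':(300,332,178,216),'vase':(130,160,98,148)},'side':{'tumbler':(226,257,236,280),'vase':(272,305,326,383)}}.items():
    a,b=[cv2.Canny(x,40,110).astype(np.float32) for x in(C0[n][0],cv2.imread(f'pics/end_{n}.png'))]
    a,b=[cv2.GaussianBlur(x,(0,0),1.2) for x in(a,b)]
    for t,(x0,x1,y0,y1) in B.items():
        S=b[max(y0-12,0):y1+12,x0-12:x1+12]; r=cv2.matchTemplate(S,a[y0:y1,x0:x1],cv2.TM_CCOEFF_NORMED); _,v,_,p=cv2.minMaxLoc(r); print(n,t,'shift px',p[0]-12,p[1]-min(12,y0),round(v,2))
im=cv2.imread('pics/end_w.png'); c=grab('wrist')[1]
T=[(.336,.308),(.336,.438),(.440,.308),(.440,.438)]
for x in(.336,.388,.440): print([proj(c,(x,y,.024)).round(0).tolist() for y in(.308,.438)],proj(c,(x,.373,.05)).round(0))
E
```

```text
scene tumbler shift px 0 0 0.81
scene jar shift px 0 0 0.8
scene vase shift px 1 0 0.48
side tumbler shift px 0 0 0.87
side vase shift px 0 0 0.84
[[204.0, 120.0], [308.0, 120.0]] [256. 121.]
[[206.0, 161.0], [306.0, 161.0]] [256. 165.]
[[208.0, 198.0], [304.0, 198.0]] [256. 205.]
```

Nothing has shifted, and the cassette frame projects where a flat one would (columns 204–308 predicted, 204–305 seen). The gripper is clear, so I'm handing in.

```bash
python3 -c "
from workcell import workorder; print(workorder.job_done())"
```

```text
the job is handed in; nothing more can be done
None
```

The job is handed in. The cover lies flat, tabs up, on the ware board about 0.19 m from the vase. The cassette lies flat, rib up, on the tray floor between the brush and the tray's end nearest the robot. I set both down, let go and moved the gripper clear, at about 23 s of the 72 s. The hand-in reported no verdict.

**Cover:** I squeezed both tabs fully in and lifted it straight out along the face normal. It touched the board on its lower edge with up to 26 N, and I tipped it level before letting go. The picture afterwards shows it flat, and its far edge measured 46 mm up against 45 mm expected.

**Cassette:** I gripped the rib and lifted it out along the normal. It first touched the tray with 36 N at the wrist, the largest force I read. After release its frame appeared at image columns 204–305, where a flat one was predicted at 204–308. I checked this by numbers only, as my 12 pictures were used up.

**Other things:** The brush showed no shift in the scene view, and neither did the bottle in the side view, the tumbler in both views, or the jar in its one view.

Two checks were less clean:
- **Vase:** it showed no shift in the side view, but 1 px with a weak match (0.48) in the scene view.
- **Bottle:** in the scene view its blue patch moved about 3 px. The side view showed no change, so I put this down to the arm or its shadow.

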